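# Line up two quarter-turn fasteners and hold the gasketed panel home

### The job

Close up the access panel of the repaired unit: turn each of its two orange wing fasteners until its slot lines up with the white index marks beside it, so that the studs can drop into their receptacles. Then, with the fingers on the panel itself, press it down flush with the frame against its springy gasket, without forcing it, and finish while still holding it pressed there, clear of both fasteners so that I can lock them. Leave the other things on the bench alone.

Things in the scene. Friction and masses are not known exactly. Their poses are not given: they have to be found in the camera images.
- unit: Sealed electronics unit, light grey cast housing fixed to the bench, 180 mm (its x) by 260 mm (its y), plus 12 mm of fins on each y end and connectors standing 18 mm out of its rear (+x) face. Origin: centre of its underside, z up. Its top is a flat frame 80 mm above the bench around a 124 by 214 mm opening that holds the access panel.
- panel: Dark access panel in the unit's top, 120 mm (x) by 210 mm (y), 5 mm thick, axes as the unit's. Origin: centre of its top face. It only slides straight up and down: its gasket lifts it 8 mm proud (top face 88 mm above the bench); its firm stop is flush with the frame (80 mm). Pressing it home takes 5 N at first, 11 N at the stop.
- press_point (a point): Middle of the panel's top face, where it is free to be pressed, 74 mm from each fastener's axis; axes as the panel's. If either fastener is more than about 0.3 rad out of line, its stud under the panel lands on the receptacle and the panel stops hard after about 1 mm.
- wing_left: Orange wing head of the left fastener, 74 mm to the +y side of the panel's centre. Origin: on its turning axis, level with the panel's top face; z up. A bar 36 mm long (its x), 9 mm thick (its y), 4 to 24 mm above the panel, on a steel washer 30 mm across, 3 mm high. A black slot runs along its top, along its x. It rides up and down with the panel.
- wing_right: Orange wing head of the right fastener, the same as the left one, 74 mm to the -y side of the panel's centre. Either fastener turns about z both ways, with no stop or click, against light friction (0.06 N m), and stays where it is left.
- marks_left (a point): Point midway between the left fastener's two white index marks (bars 22 by 4 mm painted on the panel, 23 to 45 mm before and behind the fastener's axis); axes as the panel's, the marks lie along its x. The fastener is lined up when its slot (its x axis, either way round) lies along this x axis.
- marks_right (a point): Point midway between the right fastener's two white index marks (bars 22 by 4 mm painted on the panel, 23 to 45 mm before and behind the fastener's axis); axes as the panel's, the marks lie along its x. The fastener is lined up when its slot (its x axis, either way round) lies along this x axis.
- screwdriver: Bystander: screwdriver lying to the right of the unit, black handle 26 mm across, 190 mm long along its x.
- cutters: Bystander: side cutters with orange handles, lying to the left of the unit, about 125 mm long along its x, 12 mm high.
- screw_tray: Bystander: open steel tray with small screws behind the unit, 75 by 115 mm, 16 mm high.
- brush: Bystander: black anti-static brush, 170 mm long along its x, 20 mm high, lying at the front left of the bench.
- adapter: Bystander: white power adapter, 55 by 125 mm, 36 mm high, on the right of the bench.
- actuator: Bystander: round aluminium actuator base 92 mm across with posts, 72 mm high, on the left of the bench.
- cleaner_can: Bystander: metal can of contact cleaner with a pale top and a blue band, 54 mm across, 155 mm high, standing on the left of the bench.

How it is judged:
By the outcome, as a careful person would: the job done as asked, in the order asked, and still so for the second after the job is handed in, while the arm keeps its last pose, push and grip.
It also fails if it takes over 51 s, if anything falls off the work surface, if the arm or the gripper's body presses on something with over 40 N, if the wrist force passes 120 N, or if a joint passes its speed limit or range.

### The arm

A 6-joint arm with a two-finger parallel gripper is mounted at the origin on the work surface. World frame = base frame: x ahead of the robot, y to its left, z up, the work surface at z = 0. Lengths are in m, angles in rad, forces in N, time in s.
With the tool pointing down it reaches from about 0.25 to 0.725 m from the base axis. Payload 4 kg.
Tool frame: the origin (TCP) lies midway between the tips of the shut fingers; the grasp point (between the pads) lies 19 mm behind it; z points along the fingers, y is the line along which they close (so a half turn about z gives the same grasp; the last joint's range is limited). The gripper opens to 85 mm and grips with 20 to 120 N. Pads are 22 mm wide; open, the fingers measure 114 mm over their backs; the gripper's body (76 mm by 85 mm) begins 54 mm behind the grasp point. The pads swing forward as they close: fully open they stand 13 mm farther back than shut.
Start: joints at [-1.303, 0.241, 0.005, 1.335, 0, 1.571], TCP at [0.132, -0.482, 0.231] pointing down, gripper open.
Joint ranges: [-2.72, 2.72], [-1.05, 1.87], [-1.09, 1.28], [-1.99, 2.15], [-1.42, 1.44], [-3.14, 3.14]. Speed limits (rad/s): [2.79, 2.79, 3.14, 3.14, 3.14, 3.14].

### API

Orientations are given as a unit quaternion [x, y, z, w].
In Python, from workcell import bot, camera, job_done gives the robot as it stands.
- The arm moves only by the tool carry_out, never from a script. Its argument "plan" is a list of rows, each an object of numbers: "dx", "dy", "dz": the shift along the tool's x, y, z in mm; "twist": the turn about the tool's z in degrees; "fingers": the closure, from -1 (fully open) to 1 (shut). In form: [{"dx": .., "dy": .., "dz": .., "twist": .., "fingers": ..}, ...]. A call has exactly 5 rows; each row is the pose to reach, as a shift and turn from the pose commanded when the call began, along the tool's axes at that moment; what a row does not reach only later rows make up. A row lasts 1/12 s, in which the tool goes at most 41.7 mm and 7.16 degrees, less where a joint would pass 70% of its speed; a pose out of reach is approached as far as the arm can. A call with a gripper value outside its range is refused whole. The fingers move at their own pace and stop on an object; the grip force is fixed at half the most. Time passes only in rows, so rows that repeat a pose let the fingers close, or fill a call up. It gives the time, the measured TCP pose, the force, the opening and the grip force at its end, in the units of the state.
- bot.get_obs(): the state, without advancing time (a new reading comes with each control period).
- camera(name): name is "scene" or "top" or "wrist"; returns a dict with "image" (480x640x3 uint8, red, green, blue), "intrinsics" (3x3 intrinsics, pixels), "eye" and "attitude" of the camera in the world. Camera axes: x right, y down, z forward; pixel columns grow to the right and rows downward; lengths in m; the calibration is good to about 2 mm. A picture is of the moment at which its call begins. There is no depth.
- job_done(): hands the job in; it is judged then, once.
The state is a dict: "clock": time; "joint_pos": joint angles; "joint_vel": joint speeds; "tau": joint torques, N m; "eef_pos": TCP position; "tool_rot": TCP orientation; "ft_force": force on the tool from outside, world axes, zero at the start; "ft_torque": the same for the moment, N m; "grip_width": finger opening in m; "grasp_force": force on a finger pad.
Only numpy, scipy, OpenCV 4.12 (cv2) and the standard library are available. Lean on these libraries where they do the work, as an engineer would, in place of code of your own. Each camera call takes 0.05 s, during which the arm holds its last target. There are 200 camera calls.

## Working session

There is one attempt and no reset: what is moved stays moved. The work goes in short steps, Python scripts to look and compute and a tool call to move; the robot and the scene stay as the last step left them, time stands still between calls to the robot, and variables do not carry over. Pictures are saved under pics/ and viewed, at most 10 in all, crops included, and the job is handed in when it is done.

Besides the shell and the picture viewer there is one more tool, called after ">>>" in YAML: its name, and indented under it one key for each argument. carry_out: Moves the arm, as the interface text tells. Its arguments: {"type":"object","properties":{"plan":{"type":"array","items":{"type":"object","properties":{"dx":{"type":"number"},"dy":{"type":"number"},"dz":{"type":"number"},"twist":{"type":"number"},"fingers":{"type":"number"}}}}},"required":["plan"]}

```bash
mkdir -p pics; ls; python3 - <<'E'
from workcell import bot,camera
import cv2,numpy as np
o=bot.get_obs(); print({k:np.round(v,3) for k,v in o.items()})
ims=[]
for n in("scene","top","wrist"):
    c=camera(n); np.save(f'pics/{n}0.npy',c,allow_pickle=True)
    print(n,np.round(c["intrinsics"],1).tolist(),np.round(c["eye"],4),np.round(c["attitude"],4))
    cv2.imwrite(f'pics/{n}0.png',c["image"][:,:,::-1])
E
```

```text
pics
{'clock': np.float64(0.0), 'joint_pos': array([-1.303,  0.241,  0.004,  1.335, -0.   ,  1.571]), 'joint_vel': array([ 0.   ,  0.   , -0.   ,  0.   , -0.001,  0.   ]), 'tau': array([ 0.0000e+00, -3.7232e+01,  2.5241e+01,  1.7000e-02,  0.0000e+00,
       -0.0000e+00]), 'eef_pos': array([ 0.132, -0.482,  0.23 ]), 'tool_rot': array([ 0.991,  0.133, -0.   , -0.001]), 'ft_force': array([-0.463,  0.104,  0.237]), 'ft_torque': array([-0.003, -0.018, -0.001]), 'grasp_force': np.float64(0.0), 'grip_width': np.float64(0.085)}
scene [[517.0, 0.0, 319.5], [0.0, 517.0, 244.7], [0.0, 0.0, 1.0]] [1.214  0.3405 1.0509] [ 0.5189  0.7871 -0.283  -0.1761]
top [[527.7, 0.0, 317.7], [0.0, 527.7, 234.4], [0.0, 0.0, 1.0]] [0.217  0.0122 1.6953] [ 0.7046 -0.7041  0.0635 -0.0613]
wrist [[412.8, 0.0, 323.4], [0.0, 412.8, 241.3], [0.0, 0.0, 1.0]] [ 0.2102 -0.4601  0.3732] [ 0.785  -0.599  -0.0966  0.1252]
```

View pics/scene0.png

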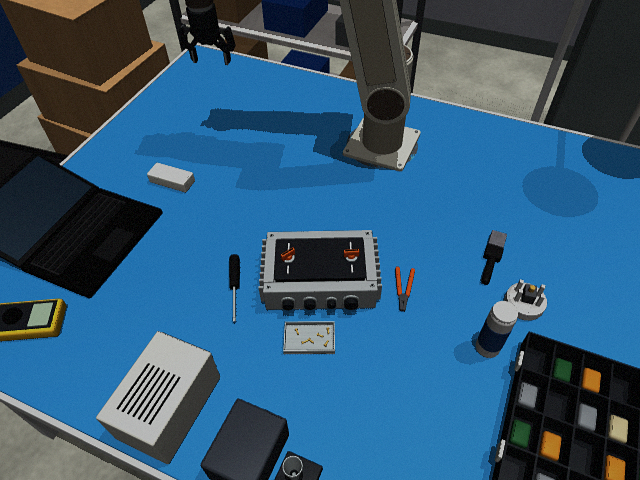

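View pics/top0.png

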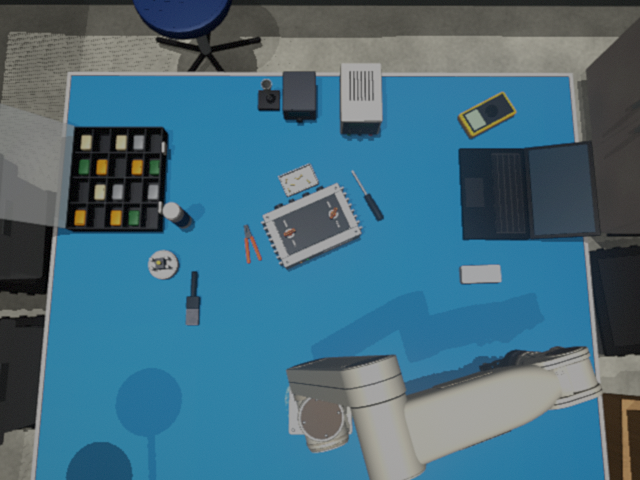

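The scene view shows the unit around (320,270) with its wings at (288,254) and (351,254). In the top view the wings are at (290,232), which is left/+y, and (334,213), which is right. Both look out of line with their marks.

```bash
cat > h.py <<'E'
import numpy as np,cv2
from scipy.spatial.transform import Rotation as R
def ray(c,px):
    px=np.atleast_2d(px).astype(float); K=c["intrinsics"]
    d=np.c_[px,np.ones(len(px))]@np.linalg.inv(K).T
    return np.asarray(c["eye"]),R.from_quat(c["attitude"]).apply(d)
def plane(c,px,z):
    e,d=ray(c,px); return e+d*((z-e[2])/d[:,2])[:,None]
def tri(c1,p1,c2,p2):
    (e1,d1),(e2,d2)=ray(c1,p1),ray(c2,p2); d1,d2=d1[0],d2[0]
    s=np.linalg.lstsq(np.c_[d1,-d2],e2-e1,rcond=None)[0]
    a,b=e1+s[0]*d1,e2+s[1]*d2; return (a+b)/2,np.linalg.norm(a-b)
def blobs(mask,amin=10):
    n,_,st,ce=cv2.connectedComponentsWithStats(mask.astype(np.uint8)); 
    return [(ce[i],st[i,4],_==i) for i in range(1,n) if st[i,4]>=amin]
def orange(im):
    h=cv2.cvtColor(im,cv2.COLOR_RGB2HSV); return (h[...,0]<18)&(h[...,1]>140)&(h[...,2]>90)
def load(n): return np.load(f'pics/{n}.npy',allow_pickle=True).item()
E
python3 - <<'E'
from h import *
s,t=load('scene0'),load('top0')
for c,b in((s,(270,230,375,290)),(t,(265,185,360,265))):
    m=np.zeros((480,640),bool); m[b[1]:b[3],b[0]:b[2]]=1; im=c["image"]
    for ce,a,_ in blobs(orange(im)&m,4): print('orange',ce.round(1),a,plane(c,ce,.10).round(4))
    for ce,a,_ in blobs((im.min(2)>170)&m,4): print(' white',ce.round(1),a,plane(c,ce,.088).round(4))
    g=(im.max(2)<70)&m
    for ce,a,mm in blobs(g,300):
        r=cv2.minAreaRect(np.argwhere(mm)[:,::-1].astype(np.float32)); q=plane(c,cv2.boxPoints(r),.088); print(' panel',ce,a,plane(c,r[0],.088).round(4),np.round(q[:,:2],3).tolist())
E
```

```text
orange [287.2 252.5] 33 [[ 0.5667 -0.0411  0.1   ]]
orange [351.  251.4] 34 [[0.5059 0.0952 0.1   ]]
orange [288.8 257.3] 19 [[ 0.578  -0.0314  0.1   ]]
orange [351.1 256.3] 23 [[0.5193 0.1007 0.1   ]]
 white [288.  245.5] 6 [[ 0.5387 -0.0534  0.088 ]]
 white [350. 245.] 7 [[0.4798 0.0828 0.088 ]]
 white [351.7 268. ] 7 [[0.5418 0.1113 0.088 ]]
 white [287.  270.5] 4 [[ 0.6063 -0.0234  0.088 ]]
 panel [319.29742585 259.9608282 ] 3574 [[0.5475 0.0332 0.088 ]] [[0.533, -0.096], [0.442, 0.108], [0.561, 0.154], [0.646, -0.037]]
```

>>> carry_out:
  plan:
    - {"dx": 30,"dy": -25,"dz": 0,"twist": 0,"fingers": -1}
    - {"dx": 60,"dy": -50,"dz": 0,"twist": 0,"fingers": -1}
    - {"dx": 90,"dy": -76,"dz": 0,"twist": 0,"fingers": -1}
    - {"dx": 120,"dy": -101,"dz": 0,"twist": 0,"fingers": -1}
    - {"dx": 150,"dy": -127,"dz": 0,"twist": 0,"fingers": -1}

```text
clock: 0.57
eef_pos: [0.2437, -0.3184, 0.231]
tool_rot: [0.991, 0.133, -0.0, -0.0]
ft_force: [0.8, 0.3, -0.5]
grip_width: 0.0854
grasp_force: 0.0
```

>>> carry_out:
  plan:
    - {"dx": 30,"dy": -25,"dz": 0,"twist": 0,"fingers": -1}
    - {"dx": 60,"dy": -50,"dz": 0,"twist": 0,"fingers": -1}
    - {"dx": 90,"dy": -76,"dz": 0,"twist": 0,"fingers": -1}
    - {"dx": 120,"dy": -101,"dz": 0,"twist": 0,"fingers": -1}
    - {"dx": 150,"dy": -127,"dz": 0,"twist": 0,"fingers": -1}

```text
clock: 0.98
eef_pos: [0.3549, -0.1561, 0.2313]
tool_rot: [0.991, 0.133, 0.0, 0.0]
ft_force: [0.4, -0.6, -0.2]
grip_width: 0.0853
grasp_force: 0.0
```

>>> carry_out:
  plan:
    - {"dx": 30,"dy": -25,"dz": 0,"twist": -2,"fingers": -1}
    - {"dx": 60,"dy": -50,"dz": 0,"twist": -4,"fingers": -1}
    - {"dx": 90,"dy": -76,"dz": 0,"twist": -6,"fingers": -1}
    - {"dx": 120,"dy": -101,"dz": 0,"twist": -8,"fingers": -1}
    - {"dx": 150,"dy": -127,"dz": 0,"twist": -9,"fingers": -1}

```text
clock: 1.4
eef_pos: [0.466, 0.0062, 0.2311]
tool_rot: [0.977, 0.212, -0.0, 0.0]
ft_force: [0.9, -1.1, 0.2]
grip_width: 0.0851
grasp_force: 0.0
```

```bash
python3 - <<'E'
from h import *
from workcell import bot,camera
o=bot.get_obs(); print({k:np.round(o[k],4) for k in('clock','eef_pos','tool_rot','joint_pos','ft_force')})
c=camera("wrist"); np.save('pics/w1.npy',c,allow_pickle=True); cv2.imwrite('pics/w1.png',c["image"][:,:,::-1])
print(np.round(c['eye'],4),R.from_quat(c['attitude']).as_matrix().round(3))
E
```

```text
{'clock': np.float64(1.4), 'eef_pos': array([0.466 , 0.0062, 0.2311]), 'tool_rot': array([ 9.773e-01,  2.118e-01, -1.000e-04,  1.000e-04]), 'joint_pos': array([ 1.3500e-02,  1.7370e-01, -8.0100e-02,  1.3172e+00, -2.0000e-04,
        2.7283e+00]), 'ft_force': array([ 0.869 , -1.1023,  0.1879])}
[0.5397 0.0401 0.3738] [[ 0.413 -0.865 -0.285]
 [-0.911 -0.392 -0.13 ]
 [ 0.     0.313 -0.95 ]]
```

View pics/w1.png

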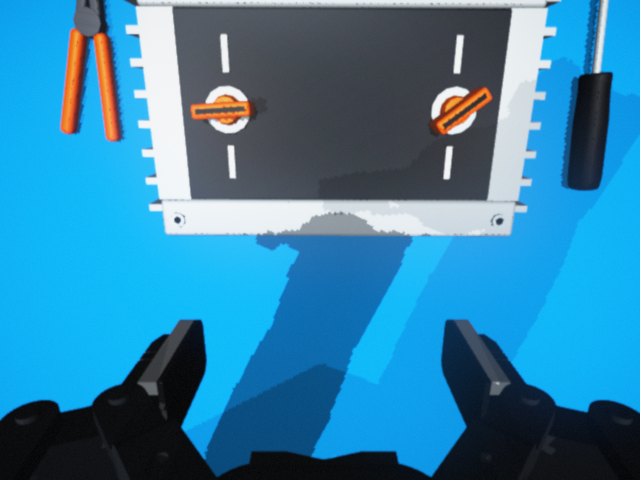

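The wrist view shows the left wing at about (221,109), nearly square to its marks at (224,53) and (231,162). The right wing is at about (462,110), about 55° off its marks at (459,53) and (447,162). The panel is clear.

```bash
cat >> h.py <<'E'
def axis(P):
    P=np.asarray(P)[:,:2]; c=P.mean(0); v=np.linalg.svd(P-c)[2][0]; v=v if v[0]>0 else -v
    return np.degrees(np.arctan2(v[1],v[0]))
def analyse(c,zp=.088,zw=.112):
    """yaw (deg) of marks and slots, centres; px kept for triangulation"""
    im=c["image"]; o=[b for b in blobs(orange(im),150)]; out=[]
    white=[b for b in blobs((im.min(2)>190),60)]
    for ce,a,m in o:
        r=cv2.minAreaRect(np.argwhere(m)[:,::-1].astype(np.float32))
        if max(r[1])>90: continue
        hull=np.zeros(m.shape,np.uint8); cv2.fillPoly(hull,[cv2.convexHull(np.argwhere(m)[:,::-1].astype(np.int32))],1)
        hull=cv2.erode(hull,np.ones((5,5),np.uint8))
        sl=blobs((hull>0)&(im.max(2)<75),15)
        if not sl: continue
        s=max(sl,key=lambda b:b[1]); spx=np.argwhere(s[2])[:,::-1]; sp=plane(c,spx,zw)
        sr=cv2.minAreaRect(spx.astype(np.float32))
        w=[]
        for b in white:
            rr=cv2.minAreaRect(np.argwhere(b[2])[:,::-1].astype(np.float32)); q=plane(c,b[0],zp)[0]
            d=np.linalg.norm(q[:2]-sp[:,:2].mean(0))
            if max(rr[1])>2.5*min(rr[1]) and .02<d<.05: w.append((q,b[0]))
        rec=dict(slot_px=np.array(sr[0]),slot_c=plane(c,sr[0],zw)[0],slot_yaw=axis(sp),n=len(spx),marks=w)
        if len(w)==2: rec.update(mark_c=(w[0][0]+w[1][0])/2,mark_yaw=axis([w[0][0],w[1][0]]),gap=np.linalg.norm(w[0][0]-w[1][0]))
        out.append(rec)
    return out
E
python3 - <<'E'
from h import *
c=load('w1'); s=load('scene0')
for r in analyse(c):
    for k in('slot_px','slot_c','slot_yaw','n','mark_c','mark_yaw','gap'): print(k,np.round(r.get(k,np.nan),4),end='; ')
    print()
# height check with scene view: mark pixels
w=analyse(c)
for r in w:
    sp=(np.array([351,254]) if r['slot_c'][1]>.03 else np.array([288,254.5]))
    print(tri(c,r['slot_px'],s,sp))
    for q,p in r['marks']:
        for sp in((288,245.5),(350,245),(351.7,268),(287,270.5)):
            X,e=tri(c,p,s,sp)
            if e<.01: print(' mark',X.round(4),round(e,4))
E
```

```text
slot_px [464.6544 110.7081]; slot_c [ 0.5723 -0.0391  0.112 ]; slot_yaw -28.2745; n 124; mark_c nan; mark_yaw nan; gap nan; 
(array([ 0.57300093, -0.03881006,  0.10274601]), np.float64(0.005861149977390412))
 mark [ 0.604  -0.0253  0.0843] 0.0011
 mark [ 0.541  -0.052   0.0913] 0.0002
```

```bash
python3 - <<'E'
from h import *
c=load('w1'); im=c["image"]
for ce,a,m in blobs(orange(im),50): print(ce.round(1),a,cv2.minAreaRect(np.argwhere(m)[:,::-1].astype(np.float32)))
print([ (b[0].round(1),b[1]) for b in blobs(im.min(2)>190,60)])
print(im[100:120,221].max(1), im[110,195:250].max(1))
print(cv2.cvtColor(im,cv2.COLOR_RGB2HSV)[100:120,221].tolist())
E
```

```text
[72.5 80.5] 1424 ((72.58537292480469, 80.7317123413086), (14.797825813293457, 103.58478546142578), 6.340191841125488)
[106.1  84.1] 1387 ((106.8899154663086, 85.94773864746094), (108.76976776123047, 14.795550346374512), 82.3666763305664)
[459.5 108.8] 1142 ((459.1394348144531, 106.93122863769531), (27.376014709472656, 66.7633285522461), 52.43141174316406)
[222.7 109.9] 847 ((221.0, 109.0), (28.0, 60.0), 90.0)
[(array([352.7,   1.6]), np.int32(1648)), (array([600.9,  36.3]), np.int32(291)), (array([261. , 167.6]), np.int32(16689)), (array([517.6, 100.9]), np.int32(6537)), (array([224.3,  52.8]), np.int32(227)), (array([458.1,  53.9]), np.int32(227)), (array([225.5,  93.6]), np.int32(344)), (array([445.9,  98.4]), np.int32(370)), (array([462.6, 124.9]), np.int32(188)), (array([229.1, 125.9]), np.int32(277)), (array([231.3, 161.1]), np.int32(182)), (array([447.6, 162.6]), np.int32(181))]
[244 237 230 239 244 243 238 206 125  83  83 101 171 233 242 240 236 218
 217 237] [147 104  95  91  87  91  91  84  84  85  83  86  84  83  84  84  82  84
  83  84  83  83  84  83  83  82  83  83  84  83  83  82  86  89  91  88
  89  90  89  92  97 100  94  97 105 111 115 118 127 161 209 233 241 238
 193]
[[18, 171, 244], [15, 183, 237], [11, 195, 230], [11, 209, 239], [13, 199, 244], [16, 188, 243], [16, 177, 238], [13, 160, 206], [9, 88, 125], [160, 9, 83], [135, 6, 83], [3, 45, 101], [11, 140, 171], [14, 184, 233], [15, 192, 242], [12, 204, 240], [9, 209, 236], [8, 201, 218], [11, 192, 217], [15, 182, 237]]
```

```bash
sed -i 's/im.max(2)<75/im.max(2)<120/; s/\.02<d<\.05/.027<d<.05/; s/np.ones((5,5)/np.ones((3,3)/' h.py
cat >> h.py <<'E'
def show(c,**k):
    w=analyse(c,**k)
    for r in w: print({k:np.round(r.get(k,np.nan),4).tolist() for k in('slot_px','slot_c','slot_yaw','n','mark_c','mark_yaw','gap')})
    return w
E
python3 - <<'E'
from h import *
show(load('w1'))
E
```

```text
{'slot_px': [464.62, 110.66], 'slot_c': [0.5723, -0.039, 0.112], 'slot_yaw': -28.0941, 'n': 191, 'mark_c': nan, 'mark_yaw': nan, 'gap': nan}
{'slot_px': [219.4561, 109.8553], 'slot_c': [0.5115, 0.0961, 0.112], 'slot_yaw': -61.9056, 'n': 163, 'mark_c': [0.5117, 0.0964, 0.088], 'mark_yaw': 24.1112, 'gap': 0.0679}
```

Both slot centres agree with the given geometry: the wings are 148 mm apart and the mark spacing is 68 mm. The marks lie at yaw 24.1°, the left slot at -61.9° and the right at -28.1°. Next I go above the left wing and turn the tool to 118°.

>>> carry_out:
  plan:
    - {"dx": 16,"dy": -13,"dz": 6,"twist": -7,"fingers": -1}
    - {"dx": 32,"dy": -25,"dz": 12,"twist": -14,"fingers": -1}
    - {"dx": 48,"dy": -38,"dz": 18,"twist": -21,"fingers": -1}
    - {"dx": 64,"dy": -51,"dz": 24,"twist": -28,"fingers": -1}
    - {"dx": 79,"dy": -63,"dz": 31,"twist": -35,"fingers": -1}

```text
clock: 1.87
eef_pos: [0.5117, 0.0951, 0.1998]
tool_rot: [0.867, 0.498, -0.0, -0.0]
ft_force: [-0.6, -0.2, 0.5]
grip_width: 0.0853
grasp_force: 0.0
```

>>> carry_out:
  plan:
    - {"dx": 0,"dy": 0,"dz": 0,"twist": -7,"fingers": -1}
    - {"dx": 0,"dy": 0,"dz": 0,"twist": -14,"fingers": -1}
    - {"dx": 0,"dy": 0,"dz": 0,"twist": -21,"fingers": -1}
    - {"dx": 0,"dy": 0,"dz": 0,"twist": -28,"fingers": -1}
    - {"dx": 0,"dy": 0,"dz": 0,"twist": -35,"fingers": -1}

```text
clock: 2.28
eef_pos: [0.5111, 0.0941, 0.1998]
tool_rot: [0.678, 0.735, -0.0, -0.0]
ft_force: [-1.0, -0.6, 0.5]
grip_width: 0.0853
grasp_force: 0.0
```

>>> carry_out:
  plan:
    - {"dx": 0,"dy": 0,"dz": 0,"twist": -7,"fingers": -1}
    - {"dx": 0,"dy": 0,"dz": 0,"twist": -14,"fingers": -1}
    - {"dx": 0,"dy": 0,"dz": 0,"twist": -20,"fingers": -1}
    - {"dx": 0,"dy": 0,"dz": 0,"twist": -23.6,"fingers": -1}
    - {"dx": 0,"dy": 0,"dz": 0,"twist": -23.6,"fingers": -1}

```text
clock: 2.7
eef_pos: [0.5111, 0.094, 0.1999]
tool_rot: [0.515, 0.857, -0.0, -0.0]
ft_force: [0.8, 0.2, 0.5]
grip_width: 0.0854
grasp_force: 0.0
```

```bash
cat > look.py <<'E'
import sys
from h import *
from workcell import bot,camera
n=sys.argv[1]
o=bot.get_obs(); print({k:np.round(o[k],4).tolist() for k in('clock','eef_pos','joint_pos','ft_force','grip_width')})
q=R.from_quat(o['tool_rot']).as_matrix(); print('tool yaw',np.degrees(np.arctan2(q[1,0],q[0,0])),'z axis',q[:,2].round(4))
c=camera("wrist"); np.save(f'pics/{n}.npy',c,allow_pickle=True); cv2.imwrite(f'pics/{n}.png',c["image"][:,:,::-1])
show(c)
E
python3 look.py w2; python3 - <<'E'
from h import *
a,b=load('w1'),load('w2'); A,B=analyse(a),analyse(b)
for r in A:
    for s in B:
        if np.linalg.norm(r['slot_c']-s['slot_c'])<.02:
            print('slot',tri(a,r['slot_px'],b,s['slot_px']))
        for q,p in r['marks']:
            for q2,p2 in s['marks']:
                if np.linalg.norm(q-q2)<.02: print('mark',tri(a,p,b,p2))
E
```

```text
{'clock': 2.7, 'eef_pos': [0.5111, 0.094, 0.1999], 'joint_pos': [0.1818, 0.2956, -0.0037, 1.2724, -0.0, 1.2642], 'ft_force': [0.7546, 0.2212, 0.4521], 'grip_width': 0.0854}
tool yaw 117.98598517126693 z axis [-1.e-03 -2.e-04 -1.e+00]
{'slot_px': [324.0, 245.5], 'slot_c': [0.5111, 0.0962, 0.112], 'slot_yaw': -62.0322, 'n': 238, 'mark_c': [0.5114, 0.0959, 0.088], 'mark_yaw': 24.1659, 'gap': 0.0678}
{'slot_px': [315.1577, 430.6906], 'slot_c': [0.5693, -0.0265, 0.112], 'slot_yaw': -30.4143, 'n': 379, 'mark_c': [0.5722, -0.0393, 0.088], 'mark_yaw': 24.0687, 'gap': 0.0682}
slot (array([ 0.576331  , -0.04440138,  0.0914697 ]), np.float64(0.0033727712472633735))
mark (array([ 0.60307581, -0.02487299,  0.08869207]), np.float64(0.00015536494099387786))
mark (array([ 0.54097529, -0.05284455,  0.0884437 ]), np.float64(0.00011349902953582385))
slot (array([0.51132055, 0.09614703, 0.11161922]), np.float64(0.0002946975489715374))
mark (array([0.54245164, 0.11001327, 0.08835409]), np.float64(0.0005165067567269734))
mark (array([0.48063094, 0.08233383, 0.08852911]), np.float64(0.00034789727995203205))
```

View pics/w2.png

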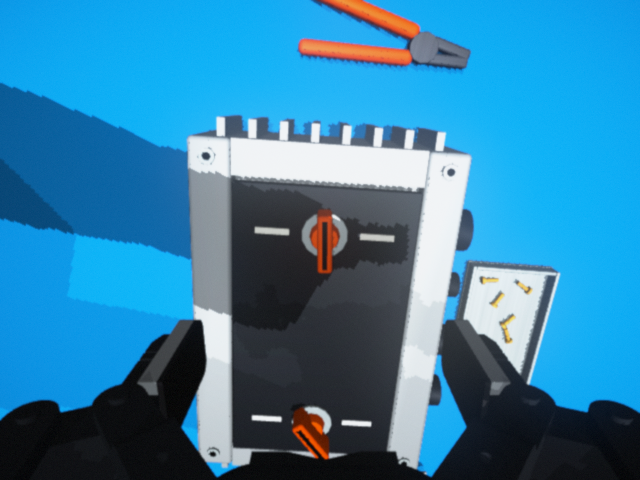

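The second view shows the left wing at (324,242), square to its marks, with its slot along the tool x axis. Triangulation gives a slot height of 0.1116 and marks at 0.0885, as expected. Now I descend and grip.

>>> carry_out:
  plan:
    - {"dx": 2,"dy": 1,"dz": 25,"twist": 0,"fingers": -0.3}
    - {"dx": 2,"dy": 1,"dz": 50,"twist": 0,"fingers": -0.3}
    - {"dx": 2,"dy": 1,"dz": 75,"twist": 0,"fingers": -0.3}
    - {"dx": 2,"dy": 1,"dz": 95,"twist": 0,"fingers": -0.3}
    - {"dx": 2,"dy": 1,"dz": 102,"twist": 0,"fingers": -0.3}

```text
clock: 3.17
eef_pos: [0.5088, 0.0959, 0.095]
tool_rot: [0.516, 0.856, -0.002, -0.002]
ft_force: [-1.1, -0.2, -0.1]
grip_width: 0.0556
grasp_force: 0.0
```

>>> carry_out:
  plan:
    - {"dx": 0,"dy": 0,"dz": 0,"twist": 0,"fingers": 0.5}
    - {"dx": 0,"dy": 0,"dz": 0,"twist": 0,"fingers": 1}
    - {"dx": 0,"dy": 0,"dz": 0,"twist": 0,"fingers": 1}
    - {"dx": 0,"dy": 0,"dz": 0,"twist": 0,"fingers": 1}
    - {"dx": 0,"dy": 0,"dz": 0,"twist": 0,"fingers": 1}

```text
clock: 3.58
eef_pos: [0.5108, 0.0957, 0.0998]
tool_rot: [0.516, 0.857, -0.001, 0.0]
ft_force: [-5.1, -2.7, 5.5]
grip_width: 0.0068
grasp_force: 61.6
```

>>> carry_out:
  plan:
    - {"dx": 0,"dy": 0,"dz": 0,"twist": -5,"fingers": 1}
    - {"dx": 0,"dy": 0,"dz": 0,"twist": -12,"fingers": 1}
    - {"dx": 0,"dy": 0,"dz": 0,"twist": -19,"fingers": 1}
    - {"dx": 0,"dy": 0,"dz": 0,"twist": -26,"fingers": 1}
    - {"dx": 0,"dy": 0,"dz": 0,"twist": -33,"fingers": 1}

```text
clock: 4.0
eef_pos: [0.5108, 0.0957, 0.0999]
tool_rot: [0.248, 0.969, -0.001, 0.0]
ft_force: [-4.0, -2.3, 4.9]
grip_width: 0.007
grasp_force: 61.6
```

>>> carry_out:
  plan:
    - {"dx": 0,"dy": 0,"dz": 0,"twist": -7,"fingers": 1}
    - {"dx": 0,"dy": 0,"dz": 0,"twist": -14,"fingers": 1}
    - {"dx": 0,"dy": 0,"dz": 0,"twist": -21,"fingers": 1}
    - {"dx": 0,"dy": 0,"dz": 0,"twist": -28,"fingers": 1}
    - {"dx": 0,"dy": 0,"dz": 0,"twist": -35,"fingers": 1}

```text
clock: 4.42
eef_pos: [0.5107, 0.0957, 0.0999]
tool_rot: [-0.054, 0.999, -0.001, -0.0]
ft_force: [-5.1, -3.7, 5.1]
grip_width: 0.0073
grasp_force: 61.6
```

>>> carry_out:
  plan:
    - {"dx": 0,"dy": 0,"dz": 0,"twist": -6,"fingers": 1}
    - {"dx": 0,"dy": 0,"dz": 0,"twist": -12,"fingers": 1}
    - {"dx": 0,"dy": 0,"dz": 0,"twist": -18,"fingers": 1}
    - {"dx": 0,"dy": 0,"dz": 0,"twist": -18,"fingers": 1}
    - {"dx": 0,"dy": 0,"dz": 0,"twist": -18,"fingers": 1}

```text
clock: 4.83
eef_pos: [0.5108, 0.0957, 0.0999]
tool_rot: [-0.207, 0.978, -0.001, -0.0]
ft_force: [-5.0, -2.4, 4.7]
grip_width: 0.007
grasp_force: 61.6
```

```bash
python3 look.py w3
```

```text
{'clock': 4.8333, 'eef_pos': [0.5108, 0.0957, 0.0999], 'joint_pos': [0.186, 0.3744, -0.1676, 1.0293, -0.0014, -0.2315], 'ft_force': [-4.9905, -2.3546, 4.6988], 'grip_width': 0.007}
tool yaw -156.08091413296975 z axis [-2.0e-04 -1.5e-03 -1.0e+00]
```

>>> carry_out:
  plan:
    - {"dx": 0,"dy": 0,"dz": 0,"twist": 0,"fingers": -0.3}
    - {"dx": 0,"dy": 0,"dz": 0,"twist": 0,"fingers": -0.3}
    - {"dx": 0,"dy": 0,"dz": 0,"twist": 0,"fingers": -0.3}
    - {"dx": 0,"dy": 0,"dz": -30,"twist": 0,"fingers": -0.3}
    - {"dx": 0,"dy": 0,"dz": -65,"twist": 0,"fingers": -0.3}

```text
clock: 5.3
eef_pos: [0.5093, 0.0963, 0.1615]
tool_rot: [-0.207, 0.978, 0.0, -0.003]
ft_force: [1.1, -0.7, -0.2]
grip_width: 0.0554
grasp_force: 0.0
```

>>> carry_out:
  plan:
    - {"dx": 0,"dy": -25,"dz": -30,"twist": 7,"fingers": -0.3}
    - {"dx": 0,"dy": -55,"dz": -37,"twist": 14,"fingers": -0.3}
    - {"dx": 0,"dy": -90,"dz": -37,"twist": 21,"fingers": -0.3}
    - {"dx": 0,"dy": -120,"dz": -37,"twist": 28,"fingers": -0.3}
    - {"dx": -1,"dy": -148,"dz": -37,"twist": 35,"fingers": -0.3}

```text
clock: 5.72
eef_pos: [0.5735, -0.0398, 0.2012]
tool_rot: [0.099, 0.995, 0.0, 0.001]
ft_force: [0.4, 0.1, 0.2]
grip_width: 0.0554
grasp_force: 0.0
```

>>> carry_out:
  plan:
    - {"dx": 0,"dy": 0,"dz": 0,"twist": 7,"fingers": -0.3}
    - {"dx": 0,"dy": 0,"dz": 0,"twist": 13,"fingers": -0.3}
    - {"dx": 0,"dy": 0,"dz": 0,"twist": 17,"fingers": -0.3}
    - {"dx": 0,"dy": 0,"dz": 0,"twist": 17,"fingers": -0.3}
    - {"dx": 0,"dy": 0,"dz": 0,"twist": 17,"fingers": -0.3}

```text
clock: 6.13
eef_pos: [0.5727, -0.0383, 0.2004]
tool_rot: [0.242, 0.97, 0.0, 0.0]
ft_force: [-0.2, 0.4, 0.6]
grip_width: 0.0553
grasp_force: 0.0
```

```bash
python3 look.py w4; python3 - <<'E'
from h import *
a,b=load('w1'),load('w4'); A,B=analyse(a),analyse(b)
for r in A:
    for s in B:
        if np.linalg.norm(r['slot_c']-s['slot_c'])<.01: print('slot',tri(a,r['slot_px'],b,s['slot_px']))
E
```

```text
{'clock': 6.1333, 'eef_pos': [0.5727, -0.0383, 0.2004], 'joint_pos': [-0.0669, 0.4012, 0.15, 1.3191, 0.0001, 0.421], 'ft_force': [-0.1721, 0.3528, 0.6347], 'grip_width': 0.0553}
tool yaw 152.04742523868097 z axis [ 6.e-04  1.e-04 -1.e+00]
{'slot_px': [500.392, 27.129], 'slot_c': [0.5112, 0.0961, 0.112], 'slot_yaw': 24.0086, 'n': 351, 'mark_c': nan, 'mark_yaw': nan, 'gap': nan}
{'slot_px': [475.5991, 42.2783], 'slot_c': [0.5118, 0.0825, 0.112], 'slot_yaw': 8.6522, 'n': 88, 'mark_c': [0.5244, 0.1098, 0.088], 'mark_yaw': 1.5397, 'gap': 0.0362}
{'slot_px': [321.0, 246.5], 'slot_c': [0.5718, -0.0386, 0.112], 'slot_yaw': -28.1347, 'n': 236, 'mark_c': nan, 'mark_yaw': nan, 'gap': nan}
slot (array([ 0.57221044, -0.03898799,  0.11129085]), np.float64(0.0005842051901099661))
slot (array([0.51130868, 0.09639498, 0.11108159]), np.float64(0.0002079182136184301))
```

View pics/w4.png

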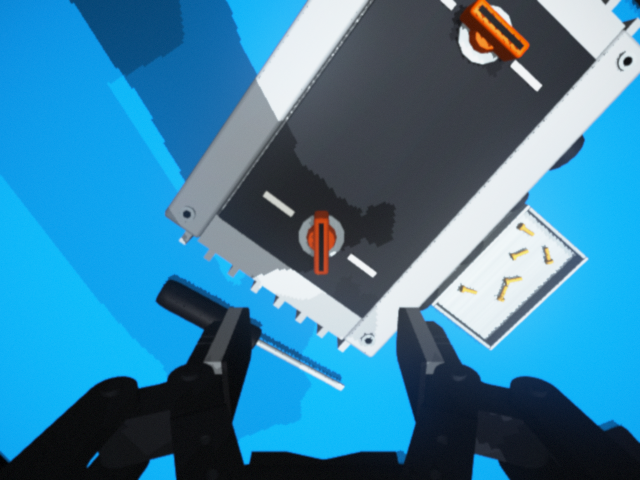

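The left slot now sits at 24.0° against marks at 24.1°. The right wing at (321,242) has its slot along the tool x axis, and the screwdriver is clear of the fingers. Next: descend, grip, turn by -52°.

>>> carry_out:
  plan:
    - {"dx": 0,"dy": 0,"dz": 25,"twist": 0,"fingers": -0.3}
    - {"dx": 0,"dy": 0,"dz": 50,"twist": 0,"fingers": -0.3}
    - {"dx": 0,"dy": 0,"dz": 75,"twist": 0,"fingers": -0.3}
    - {"dx": 0,"dy": 0,"dz": 95,"twist": 0,"fingers": -0.3}
    - {"dx": 0,"dy": 0,"dz": 101,"twist": 0,"fingers": -0.3}

```text
clock: 6.6
eef_pos: [0.5699, -0.0378, 0.0958]
tool_rot: [0.242, 0.97, -0.001, -0.003]
ft_force: [-0.2, 0.2, -0.4]
grip_width: 0.0557
grasp_force: 0.0
```

>>> carry_out:
  plan:
    - {"dx": 0,"dy": 0,"dz": 0,"twist": 0,"fingers": 0.5}
    - {"dx": 0,"dy": 0,"dz": 0,"twist": 0,"fingers": 1}
    - {"dx": 0,"dy": 0,"dz": 0,"twist": 0,"fingers": 1}
    - {"dx": 0,"dy": 0,"dz": 0,"twist": 0,"fingers": 1}
    - {"dx": 0,"dy": 0,"dz": 0,"twist": 0,"fingers": 1}

```text
clock: 7.02
eef_pos: [0.5729, -0.04, 0.1014]
tool_rot: [0.243, 0.97, -0.002, 0.001]
ft_force: [-1.3, -4.8, 2.9]
grip_width: 0.0066
grasp_force: 62.1
```

>>> carry_out:
  plan:
    - {"dx": 0,"dy": 0,"dz": 0,"twist": -5,"fingers": 1}
    - {"dx": 0,"dy": 0,"dz": 0,"twist": -12,"fingers": 1}
    - {"dx": 0,"dy": 0,"dz": 0,"twist": -19,"fingers": 1}
    - {"dx": 0,"dy": 0,"dz": 0,"twist": -26,"fingers": 1}
    - {"dx": 0,"dy": 0,"dz": 0,"twist": -33,"fingers": 1}

```text
clock: 7.43
eef_pos: [0.5731, -0.0392, 0.1014]
tool_rot: [-0.046, 0.999, -0.001, 0.001]
ft_force: [-1.3, -1.7, 3.0]
grip_width: 0.0073
grasp_force: 62.2
```

>>> carry_out:
  plan:
    - {"dx": 0,"dy": 0,"dz": 0,"twist": -6,"fingers": 1}
    - {"dx": 0,"dy": 0,"dz": 0,"twist": -12,"fingers": 1}
    - {"dx": 0,"dy": 0,"dz": 0,"twist": -19.2,"fingers": 1}
    - {"dx": 0,"dy": 0,"dz": 0,"twist": -19.2,"fingers": 1}
    - {"dx": 0,"dy": 0,"dz": 0,"twist": -19.2,"fingers": 1}

```text
clock: 7.85
eef_pos: [0.573, -0.0387, 0.1011]
tool_rot: [-0.208, 0.978, -0.001, 0.001]
ft_force: [-2.7, -1.0, 5.1]
grip_width: 0.0074
grasp_force: 62.4
```

>>> carry_out:
  plan:
    - {"dx": 0,"dy": 0,"dz": 0,"twist": 0,"fingers": -0.3}
    - {"dx": 0,"dy": 0,"dz": 0,"twist": 0,"fingers": -0.3}
    - {"dx": 0,"dy": 0,"dz": 0,"twist": 0,"fingers": -0.3}
    - {"dx": 0,"dy": 0,"dz": -30,"twist": 0,"fingers": -0.3}
    - {"dx": 0,"dy": 0,"dz": -65,"twist": 0,"fingers": -0.3}

```text
clock: 8.27
eef_pos: [0.5699, -0.038, 0.1616]
tool_rot: [-0.209, 0.978, 0.001, -0.004]
ft_force: [0.3, -0.7, -0.1]
grip_width: 0.0559
grasp_force: 0.0
```

>>> carry_out:
  plan:
    - {"dx": 0,"dy": 15,"dz": -30,"twist": 0,"fingers": 1}
    - {"dx": 0,"dy": 45,"dz": -36,"twist": 0,"fingers": 1}
    - {"dx": 0,"dy": 74,"dz": -36,"twist": 0,"fingers": 1}
    - {"dx": 0,"dy": 74,"dz": -36,"twist": 0,"fingers": 1}
    - {"dx": 0,"dy": 74,"dz": -36,"twist": 0,"fingers": 1}

```text
clock: 8.68
eef_pos: [0.5419, 0.0304, 0.2006]
tool_rot: [-0.21, 0.978, -0.0, 0.0]
ft_force: [0.6, 1.3, -0.2]
grip_width: 0.0002
grasp_force: 0.0
```

```bash
python3 look.py w5
```

```text
{'clock': 8.6833, 'eef_pos': [0.5419, 0.0304, 0.2006], 'joint_pos': [0.0561, 0.3391, 0.0593, 1.2903, -0.0001, -0.3671], 'ft_force': [0.6159, 1.2826, -0.2279], 'grip_width': 0.0002}
tool yaw -155.75272655435003 z axis [ 6.e-04 -1.e-04 -1.e+00]
{'slot_px': [206.9323, 236.1461], 'slot_c': [0.564, -0.0346, 0.112], 'slot_yaw': 25.6439, 'n': 336, 'mark_c': nan, 'mark_yaw': nan, 'gap': nan}
{'slot_px': [434.6966, 236.155], 'slot_c': [0.5091, 0.0875, 0.112], 'slot_yaw': 22.587, 'n': 320, 'mark_c': nan, 'mark_yaw': nan, 'gap': nan}
```

View pics/w5.png

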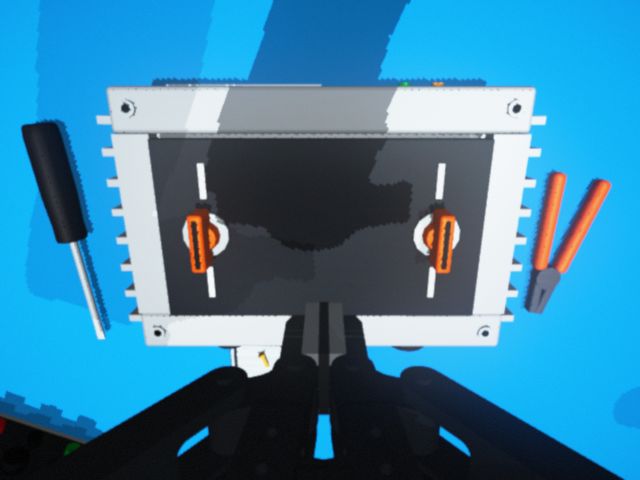

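>>> carry_out:
  plan:
    - {"dx": 1,"dy": -1.5,"dz": 30,"twist": 0,"fingers": 1}
    - {"dx": 1,"dy": -1.5,"dz": 60,"twist": 0,"fingers": 1}
    - {"dx": 1,"dy": -1.5,"dz": 90,"twist": 0,"fingers": 1}
    - {"dx": 1,"dy": -1.5,"dz": 103,"twist": 0,"fingers": 1}
    - {"dx": 1,"dy": -1.5,"dz": 103,"twist": 0,"fingers": 1}

```text
clock: 9.15
eef_pos: [0.5388, 0.0261, 0.0927]
tool_rot: [-0.208, 0.978, 0.001, -0.004]
ft_force: [-0.3, 0.0, -0.5]
grip_width: 0.0003
grasp_force: 0.0
```

```bash
python3 - <<'E'
from h import *
c=load('w5'); im=c['image']
for ce,a,m in blobs(orange(im),300):
    r=cv2.minAreaRect(np.argwhere(m)[:,::-1].astype(np.float32))
    if r[0][1]>300 or not 180<r[0][0]<460: continue
    # slot: dark run enclosed by orange on both sides, row by row
    P=[]
    for y in range(int(ce[1])-22,int(ce[1])+24):
        xs=np.flatnonzero(m[y]); 
        g=np.flatnonzero(np.diff(xs)>1)
        if len(g)==1: P.append(((xs[g[0]]+xs[g[0]+1])/2,y))
    P=np.array(P); Q=plane(c,P,.1116); print(len(P),Q.mean(0).round(4),axis(Q))
for ce,a,m in blobs(im.min(2)>150,60):
    if a<400: print(ce.round(1),a,plane(c,ce,.0885).round(4))
E
```

```text
15 [ 0.5739 -0.0379  0.1116] 16.686133945676367
34 [0.5083 0.0945 0.1116] 28.74686562962664
[201.2 180.6] 259 [[ 0.5409 -0.053   0.0885]]
[440.1 180.3] 265 [[0.48   0.082  0.0885]]
[219.5 234.5] 350 [[ 0.5693 -0.0308  0.0885]]
[421.2 234.1] 350 [[0.5155 0.0879 0.0885]]
[185.6 233.8] 100 [[ 0.5778 -0.051   0.0885]]
[455.5 234.6] 138 [[0.5068 0.1084 0.0885]]
[210.7 281.8] 199 [[ 0.6032 -0.025   0.0885]]
[430.9 282.2] 203 [[0.5427 0.1101 0.0885]]
```

```bash
python3 - <<'E'
from h import *
c=load('w5'); im=c['image'][:,:,::-1]
a=cv2.resize(im[150:310,160:260],None,fx=3.6,fy=3.6,interpolation=cv2.INTER_CUBIC); b=cv2.resize(im[150:310,390:490],None,fx=3.6,fy=3.6,interpolation=cv2.INTER_CUBIC)
cv2.imwrite('pics/c5.png',np.hstack([a,b]))
E
```

```text
(no output)
```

View pics/c5.png

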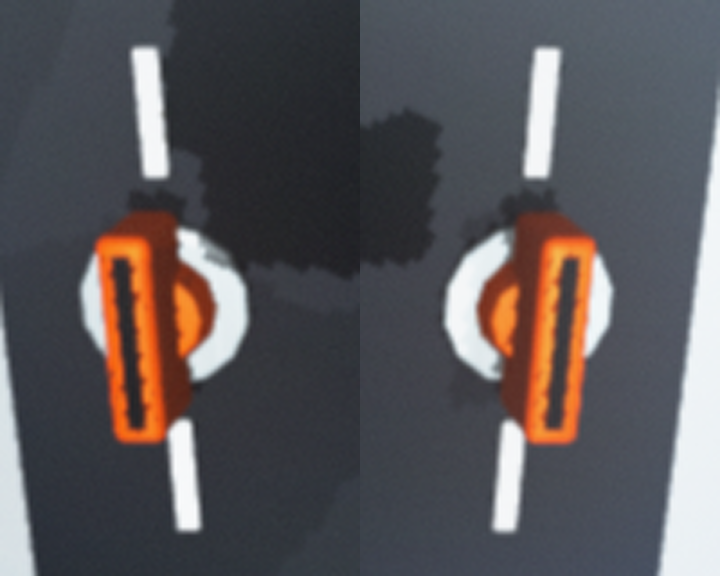

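>>> carry_out:
  plan:
    - {"dx": 0,"dy": 0,"dz": 0,"twist": 0,"fingers": 1}
    - {"dx": 0,"dy": 0,"dz": 2,"twist": 0,"fingers": 1}
    - {"dx": 0,"dy": 0,"dz": 4,"twist": 0,"fingers": 1}
    - {"dx": 0,"dy": 0,"dz": 6,"twist": 0,"fingers": 1}
    - {"dx": 0,"dy": 0,"dz": 8,"twist": 0,"fingers": 1}

```text
clock: 9.57
eef_pos: [0.5426, 0.0274, 0.0902]
tool_rot: [-0.209, 0.978, -0.0, 0.001]
ft_force: [0.5, 1.0, 0.7]
grip_width: -0.0003
grasp_force: 0.0
```

The crop shows both slots parallel to their marks, to within perspective. I keep pressing slowly.

>>> carry_out:
  plan:
    - {"dx": 0,"dy": 0,"dz": 1,"twist": 0,"fingers": 1}
    - {"dx": 0,"dy": 0,"dz": 2,"twist": 0,"fingers": 1}
    - {"dx": 0,"dy": 0,"dz": 3,"twist": 0,"fingers": 1}
    - {"dx": 0,"dy": 0,"dz": 4,"twist": 0,"fingers": 1}
    - {"dx": 0,"dy": 0,"dz": 5,"twist": 0,"fingers": 1}

```text
clock: 9.98
eef_pos: [0.542, 0.0274, 0.0854]
tool_rot: [-0.209, 0.978, -0.0, 0.001]
ft_force: [-2.5, -0.2, 7.5]
grip_width: 0.0
grasp_force: 3.6
```

```bash
python3 - <<'E'
from h import *
from workcell import bot
c=load('w5')
print(axis(plane(c,[(193.9,222.2),(197.5,269.4)],.1116)),axis(plane(c,[(448.3,222.2),(444.2,269.4)],.1116)))
o=bot.get_obs(); print(o['clock'],o['eef_pos'],o['ft_force'])
E
```

```text
22.76769278563878 24.85395815234821
9.9833 [0.54202446 0.02744482 0.08538403] [-2.52015126 -0.18356164  7.52357377]
```

Force and depth match the gasket (7.5 N at 0.0854), so the studs are dropping in. I press on.

>>> carry_out:
  plan:
    - {"dx": 0,"dy": 0,"dz": 1,"twist": 0,"fingers": 1}
    - {"dx": 0,"dy": 0,"dz": 2,"twist": 0,"fingers": 1}
    - {"dx": 0,"dy": 0,"dz": 3,"twist": 0,"fingers": 1}
    - {"dx": 0,"dy": 0,"dz": 4,"twist": 0,"fingers": 1}
    - {"dx": 0,"dy": 0,"dz": 4,"twist": 0,"fingers": 1}

```text
clock: 10.4
eef_pos: [0.5421, 0.0275, 0.0818]
tool_rot: [-0.209, 0.978, -0.0, 0.001]
ft_force: [-3.6, -0.1, 8.5]
grip_width: 0.0003
grasp_force: 4.7
```

>>> carry_out:
  plan:
    - {"dx": 0,"dy": 0,"dz": 0.4,"twist": 0,"fingers": 1}
    - {"dx": 0,"dy": 0,"dz": 0.8,"twist": 0,"fingers": 1}
    - {"dx": 0,"dy": 0,"dz": 1.2,"twist": 0,"fingers": 1}
    - {"dx": 0,"dy": 0,"dz": 1.2,"twist": 0,"fingers": 1}
    - {"dx": 0,"dy": 0,"dz": 1.2,"twist": 0,"fingers": 1}

```text
clock: 10.82
eef_pos: [0.542, 0.0274, 0.0808]
tool_rot: [-0.209, 0.978, -0.0, 0.001]
ft_force: [-4.4, -0.7, 10.0]
grip_width: 0.0002
grasp_force: 5.0
```

>>> carry_out:
  plan:
    - {"dx": 0,"dy": 0,"dz": 0.4,"twist": 0,"fingers": 1}
    - {"dx": 0,"dy": 0,"dz": 0.8,"twist": 0,"fingers": 1}
    - {"dx": 0,"dy": 0,"dz": 1.0,"twist": 0,"fingers": 1}
    - {"dx": 0,"dy": 0,"dz": 1.0,"twist": 0,"fingers": 1}
    - {"dx": 0,"dy": 0,"dz": 1.0,"twist": 0,"fingers": 1}

```text
clock: 11.23
eef_pos: [0.542, 0.0274, 0.08]
tool_rot: [-0.209, 0.978, -0.0, 0.001]
ft_force: [-4.3, -0.2, 11.5]
grip_width: -0.0003
grasp_force: 5.6
```

>>> carry_out:
  plan:
    - {"dx": 0,"dy": 0,"dz": 0.5,"twist": 0,"fingers": 1}
    - {"dx": 0,"dy": 0,"dz": 0.5,"twist": 0,"fingers": 1}
    - {"dx": 0,"dy": 0,"dz": 0.5,"twist": 0,"fingers": 1}
    - {"dx": 0,"dy": 0,"dz": 0.5,"twist": 0,"fingers": 1}
    - {"dx": 0,"dy": 0,"dz": 0.5,"twist": 0,"fingers": 1}

```text
clock: 11.65
eef_pos: [0.5421, 0.0274, 0.08]
tool_rot: [-0.209, 0.978, -0.0, 0.001]
ft_force: [-5.3, -1.3, 13.6]
grip_width: 0.0002
grasp_force: 7.0
```

The arm is at the stop: z holds at 0.0800 while the force rose to 13.6 N. One last look before I hand in.

```bash
python3 look.py w6
```

```text
{'clock': 11.65, 'eef_pos': [0.5421, 0.0274, 0.08], 'joint_pos': [0.0506, 0.434, -0.1325, 1.0023, -0.0001, -0.3708], 'ft_force': [-5.321, -1.3295, 13.6194], 'grip_width': 0.0002}
tool yaw -155.85097919725186 z axis [ 0.0019  0.     -1.    ]
{'slot_px': [151.9, 328.7], 'slot_c': [0.5493, -0.0261, 0.112], 'slot_yaw': 1.0532, 'n': 103, 'mark_c': [0.5653, -0.0377, 0.088], 'mark_yaw': 24.1475, 'gap': 0.0622}
```

View pics/w6.png

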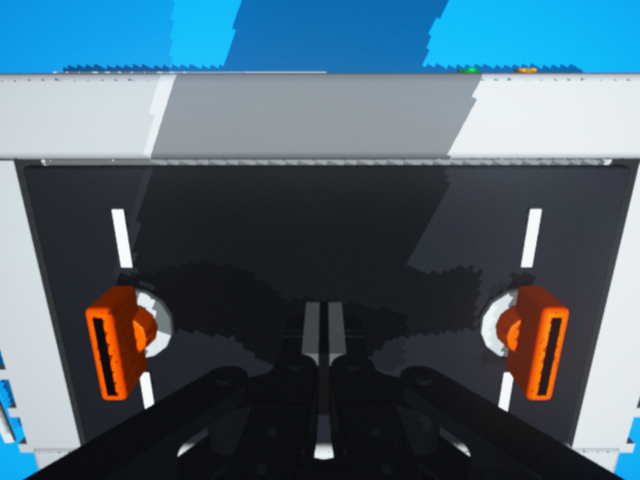

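The final view shows the panel flush in its frame and both wings, at (118,340) and (527,340), lined up with their marks. The shut fingers are on the middle of the panel at about (323,340), clear of both wings.

```bash
python3 -c "
from workcell import job_done
print(job_done())"
```

```text
the job is handed in; nothing more can be done
None
```

Job handed in at 11.65 s: both wing slots are lined up with their marks to about 1–2°, and the panel is held flush at its stop (80 mm) with about 14 N, fingers in the middle of the panel and clear of both fasteners.

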